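# Count to the third gap and push the cylinder home

### The arm

A 7-joint arm with a two-finger parallel gripper is mounted at the origin on the work surface. World frame = base frame: x ahead of the robot, y to its left, z up, the work surface at z = 0. Lengths are in m, angles in rad, forces in N, time in s.
With the tool pointing down it reaches from about 0.425 to 0.875 m from the base axis. Payload 8.4 kg.
Tool frame: the origin (TCP) lies midway between the tips of the shut fingers; the grasp point (between the pads) lies 19 mm behind it; y points along the fingers, z is the direction in which the jaws open and shut, and the axes are right-handed (so a half turn about y gives the same grasp; the last joint's range is limited). The gripper opens to 87 mm and grips with 3 to 60 N. Pads are 19 mm wide; open, the fingers measure 117 mm over their backs; the gripper's body (75 mm by 190 mm) begins 51 mm behind the grasp point.
Start: joints at [1.137, 0.333, 0.04, 1.465, -0.013, 1.343, -0.059], TCP at [0.214, -0.614, 0.223] pointing down, gripper open.
Joint ranges: [-2.58, 2.58], [-0.38, 2.09], [-1.3, 1.39], [0.25, 2.4], [-1.5, 4.64], [0.08, 2.09], [-2.65, 2.65]. Speed limits (rad/s): [2.22, 2.22, 2.79, 2.79, 3.14, 3.14, 3.14].

### API

Orientations are given as a unit quaternion [w, x, y, z].
In Python, from cell import arm gives the robot as it stands. Calls block until the motion is done:
- arm.move_ptp(position, orientation): joint-space move of the TCP to a pose.
- arm.move_l(position, rot=None, max_speed=0.15, max_force=None): straight line of the TCP; rot=None keeps the orientation; max_speed is the mean speed in m/s. With max_force (N) it stops when the force on the tool has changed by that much, and returns True; else False.
- arm.move_joints(angles): joint-space move.
- arm.set_gripper(opening): opening from 0.0 (shut) to 1.0 (fully open); the grip force is fixed at half the most; returns when the fingers have stopped.
- arm.sleep(seconds).
- arm.ik(position, orientation): joint angles nearest the present ones, or None.
- arm.read_state(): the state.
- arm.capture(name): name is "scene" or "top"; returns a dict with "color" (480x640x3 uint8, red, green, blue), "mtx" (3x3 intrinsics, pixels), "k1" (the pictures are not rectified: a ray, as slopes to the right and down, at radius r is drawn at 1 + k1 r^2 times it, then the intrinsics apply), "T" (4x4, takes a point from camera to world coordinates). Camera axes: x right, y down, z forward; pixel columns grow to the right and rows downward; lengths in m; the calibration is good to about 2 mm. A picture is of the moment at which its call begins. There is no depth.
A pose or a line that the arm cannot do raises arm.IKError and nothing moves.
- arm.finish_job(): hands the job in, once; it reports no verdict.
The state is a dict: "time_s": time; "q": joint angles; "joint_velocities": joint speeds; "joint_torque": joint torques, N m; "tool_pos": TCP position; "orientation": TCP orientation; "wrist_force": force on the tool from outside, world axes, zero at the start; "torque": the same for the moment, N m; "grip_width": opening from 0.0 (shut) to 1.0 (fully open).
Only numpy, scipy, OpenCV 4.12 (cv2) and the standard library are available. Lean on these libraries where they do the work, as an engineer would, in place of code of your own. Each camera call takes 0.05 s, during which the arm holds its last target.

### The job

Starting at the rack's tall end plate (the one with the carrying handle), run one fingertip, or the shut fingers, along the top edges of the dividers to count off the first three gaps, touching each divider in turn up to the one that closes the third gap. Then, only by pushing and never picking it up or tipping it, slide the loose pneumatic cylinder along the sill to that third gap and push it in, rod first, until the rod meets the back wall. Leave the silencer, the oil bottle and the wrench where they are.

Things in the scene. Friction and masses are not known exactly. Their poses are not given: they have to be found in the camera images.
- rack: Blue sheet-steel divider rack fixed to the bench: six gaps, each 48 mm clear, open above and towards the robot. Origin: on the bench, in the middle of the line of divider noses. x into the gaps (away from the robot), y to the robot's left, z up. Gap centres at y = 135, 81, 27, -27, -81, -135 mm. The rack is 336 mm wide.
- sill_front (a point): Middle of the front edge of the rack's flat loading sill, on its surface, 8 mm above the bench, at rack x = -130 mm. The sill is level, runs the rack's whole width and goes on under the dividers as the floor of the gaps.
- back_wall (a point): Middle of the face of the back wall that stops the cylinder, at rack x = 86 mm, 29 mm above the bench; the wall's top is 50 mm above the bench.
- end_tall: The rack's tall end plate, at its left or right end (it varies): two posts on it carry a round black handle grip, 94 mm long (x), 18 mm thick, its top 78 mm above the sill; the plate is 6 mm thick. Gaps are counted from this end. Origin: mid-plane, at its front foot, on the sill surface, at rack x = 0, y = 165 or -165 mm. Axes as the rack's.
- end_low: The plain end plate at the other end of the rack, as high as the dividers (42 mm above the sill). Origin and axes as for the tall one.
- top_1 (a point): Middle of the top edge of divider 1: dividers are numbered 1 to 5 from the robot's left (rack y = 108, x = 45, z = 50 mm).
- top_2 (a point): Middle of the top edge of divider 2: dividers are numbered 1 to 5 from the robot's left (rack y = 54, x = 45, z = 50 mm).
- top_3 (a point): Middle of the top edge of divider 3: dividers are numbered 1 to 5 from the robot's left (rack y = 0, x = 45, z = 50 mm).
- top_4 (a point): Middle of the top edge of divider 4: dividers are numbered 1 to 5 from the robot's left (rack y = -54, x = 45, z = 50 mm).
- top_5 (a point): Middle of the top edge of divider 5: dividers are numbered 1 to 5 from the robot's left (rack y = -108, x = 45, z = 50 mm).
- divider_1: Divider 1 from the robot's left: bare steel sheet 6 mm thick with rounded nose and rounded top edge, from rack x = 0 to 86 mm, top 50 mm above the bench (42 above the sill), rigid. Origin: at the foot of its nose, on the sill surface. Axes as the rack's.
- divider_2: Divider 2 from the robot's left: bare steel sheet 6 mm thick with rounded nose and rounded top edge, from rack x = 0 to 86 mm, top 50 mm above the bench (42 above the sill), rigid. Origin: at the foot of its nose, on the sill surface. Axes as the rack's.
- divider_3: Divider 3 from the robot's left: bare steel sheet 6 mm thick with rounded nose and rounded top edge, from rack x = 0 to 86 mm, top 50 mm above the bench (42 above the sill), rigid. Origin: at the foot of its nose, on the sill surface. Axes as the rack's.
- divider_4: Divider 4 from the robot's left: bare steel sheet 6 mm thick with rounded nose and rounded top edge, from rack x = 0 to 86 mm, top 50 mm above the bench (42 above the sill), rigid. Origin: at the foot of its nose, on the sill surface. Axes as the rack's.
- divider_5: Divider 5 from the robot's left: bare steel sheet 6 mm thick with rounded nose and rounded top edge, from rack x = 0 to 86 mm, top 50 mm above the bench (42 above the sill), rigid. Origin: at the foot of its nose, on the sill surface. Axes as the rack's.
- cylinder: Loose compact pneumatic cylinder, aluminium, about 0.35 kg, lying flat on the sill in front of the dividers, near one end: square body 74 long (x) x 40 x 40 mm with a 12 mm rod standing 16 mm out of its +x face, which points roughly into the rack. Origin: centre of the body's underside; z up.
- rod_end (a point): Tip of the cylinder's rod: 53 mm ahead (+x) of the cylinder's origin, 20 mm above its underside.
- rear_cap (a point): Centre of the cylinder's flat 40 x 40 mm rear face: 37 mm behind (-x) the cylinder's origin, 20 mm above its underside. When the rod meets the back wall this face stands about 4 mm in front of the line of divider noses.
- silencer: Loose brass exhaust silencer, 32 mm in diameter, 46 mm high, upright on the sill near the end where the cylinder is not. Origin: centre of its underside. Leave it alone.
- oil_bottle: White oil bottle, 52 mm in diameter, 130 mm high, upright on the bench to the robot's right of the rack. Origin: centre of its underside. Leave it alone.
- wrench: Steel wrench 170 mm long lying on the bench to the robot's left of the rack. Leave it alone.
There are look-alikes about, which are no part of the job. Leave any blue or green look-alike of the cylinder alone.

How it is judged:
On the way, in this order (a step that is already met when the one before it is completed fails the run):
1. a finger touches the first divider from the tall end (((y of end_tall in the frame of rack above 0 m and contact force between the fingers and divider_1 above 0.3 N) or (not (y of end_tall in the frame of rack above 0 m) and contact force between the fingers and divider_5 above 0.3 N))), for 0.04 s.
2. then the second divider (((y of end_tall in the frame of rack above 0 m and contact force between the fingers and divider_2 above 0.3 N) or (not (y of end_tall in the frame of rack above 0 m) and contact force between the fingers and divider_4 above 0.3 N))), for 0.04 s.
3. then the third divider, which closes the third gap (((y of end_tall in the frame of rack above 0 m and contact force between the fingers and divider_3 above 0.3 N) or (not (y of end_tall in the frame of rack above 0 m) and contact force between the fingers and divider_3 above 0.3 N))), for 0.04 s.
4. the cylinder is home in the third gap from the tall end (x of rod_end in the frame of rack between 0.081 and 0.09 m and ((y of end_tall in the frame of rack above 0 m and y of rod_end in the frame of rack between 0.017 and 0.037 m and y of rear_cap in the frame of rack between 0.017 and 0.037 m) or (not (y of end_tall in the frame of rack above 0 m) and y of rod_end in the frame of rack between -0.037 and -0.017 m and y of rear_cap in the frame of rack between -0.037 and -0.017 m)) and angle between cylinder's own z axis and vertical below 0.1 rad and z of cylinder in the frame of rack between 0.003 and 0.013 m), for 0.1 s.
At the end, for the whole second after the job is handed in: The cylinder lies flat (within 0.1 rad) and still on the floor of the third gap counted from the tall end plate, both its ends within 10 mm of the gap's centre line, its rod within 5 mm of the back wall (all of step 4 and linear speed of cylinder below 0.01 m/s); the robot touches nothing.
It fails at once if the cylinder is lifted off the sill (its origin more than 12 mm above it) (z of cylinder in the frame of rack above 0.02 m).
It fails at once if the cylinder is tipped by more than 0.4 rad (angle between cylinder's own z axis and vertical above 0.4 rad).
It fails at once if the silencer is moved by more than 20 mm (distance of silencer from where it was at the start of the episode above 0.02 m).
It fails at once if the oil bottle is moved by more than 20 mm (distance of oil_bottle from where it was at the start of the episode above 0.02 m).
It fails at once if the wrench is moved by more than 20 mm (distance of wrench from where it was at the start of the episode above 0.02 m).
It also fails if it takes over 67 s, if anything falls off the work surface, if the arm or the gripper's body presses on something with over 40 N, if the wrist force passes 120 N, or if a joint passes its speed limit or range.

## Working session

There is one attempt and no reset: what is moved stays moved. The work goes in short steps, each a Python script; the robot and the scene stay as the last script left them, time stands still between calls to the robot, and variables do not carry over. Pictures are saved under pics/ and viewed, and the job is handed in when it is done.

```bash
ls; mkdir -p pics; python3 - <<'E'
from cell import arm
import cv2,numpy as np
s=arm.read_state();print(s)
for n in("scene","top"):
    c=arm.capture(n);cv2.imwrite(f"pics/{n}0.png",c["color"][:,:,::-1]);np.savez(f"{n}0.npz",**c);print(c["mtx"],c["k1"],c["T"])
E
```

```text
pics
{'time_s': 0.0, 'q': array([ 1.13680426,  0.33387021,  0.03990313,  1.46627198, -0.01340586,
        1.34327892, -0.05854226]), 'joint_velocities': array([-0.00090443, -0.00011306,  0.00038037,  0.00046407,  0.00013656,
       -0.00016401,  0.00041928]), 'joint_torque': array([ 2.64065398e-03, -6.56358862e+01,  1.33551713e+00, -4.03804529e+01,
       -5.99511084e-02,  4.49279614e-02,  1.27544995e-04]), 'tool_pos': array([ 0.21337792, -0.61349013,  0.22168562]), 'orientation': array([ 0.11765418, -0.11791371,  0.69776467, -0.69669098]), 'wrist_force': array([ 0.27080449, -0.26749098, -0.52577229]), 'torque': array([ 0.01546293,  0.02697213, -0.0334088 ]), 'grip_width': 0.9975166652663896}
[[495.49093289   0.         308.98193407]
 [  0.         495.49093289 240.13763205]
 [  0.           0.           1.        ]] 0.004388479389508513 [[-0.52436756  0.5809166  -0.62255486  1.21300031]
 [ 0.85146313  0.35170615 -0.38899014  0.44059084]
 [-0.00701446 -0.73405632 -0.67905236  0.83890861]
 [ 0.          0.          0.          1.        ]]
[[500.09323727   0.         322.70089262]
 [  0.         500.09323727 245.2512136 ]
 [  0.           0.           1.        ]] 0.03133338651692958 [[ 0.14542339 -0.96723923  0.20808727  0.30256386]
 [-0.98936601 -0.14161003  0.03318886 -0.00817393]
 [-0.00263432 -0.2107009  -0.97754703  1.10578608]
 [ 0.          0.          0.          1.        ]]
```

View pics/scene0.png

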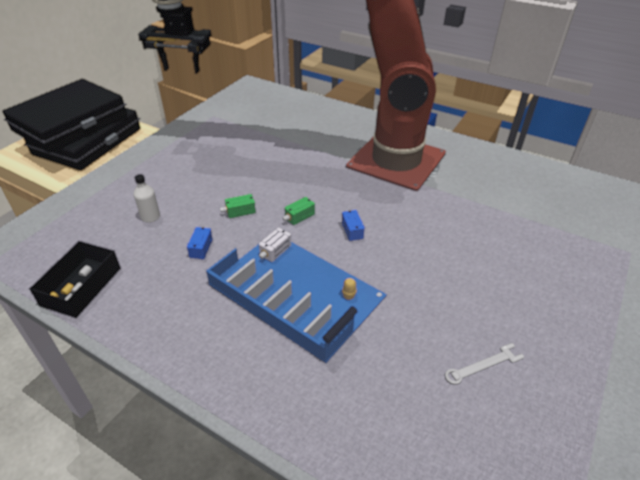

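View pics/top0.png

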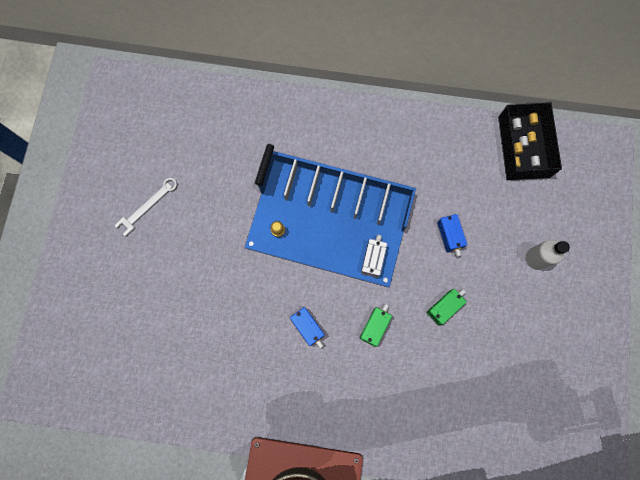

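The scene shows the tall handle end on the robot's left (top image at about (264,168)), so divider order is 1, 2, 3 and the target is the gap at y=+27. The cylinder candidates in the top image are:
- **Silver-grey body:** (374,257), on the sill.
- **Blue look-alikes:** (452,233) and (307,326), on the bench.
- **Green look-alikes:** (377,326) and (447,306), on the bench.

Only the aluminium one on the sill fits. I'll check it in an enlarged crop.

```bash
cat > h.py <<'E'
import cv2,numpy as np
def ray(c,uv):
    m=c["mtx"];uv=np.atleast_2d(np.array(uv,float))
    d=np.stack([(uv[:,0]-m[0,2])/m[0,0],(uv[:,1]-m[1,2])/m[1,1]],1)
    x=d.copy()
    for _ in range(20): x=d/(1+float(c["k1"])*(x**2).sum(1,keepdims=True))
    v=np.c_[x,np.ones(len(x))]@c["T"][:3,:3].T
    return c["T"][:3,3],v
def onz(c,uv,z):
    o,v=ray(c,uv);return o+v*((z-o[2])/v[:,2])[:,None]
def proj(c,P):
    P=np.atleast_2d(P);p=(P-c["T"][:3,3])@c["T"][:3,:3];x=p[:,:2]/p[:,2:]
    x=x*(1+float(c["k1"])*(x**2).sum(1,keepdims=True))
    return x*[c["mtx"][0,0],c["mtx"][1,1]]+[c["mtx"][0,2],c["mtx"][1,2]]
E
python3 - <<'E'
import cv2,numpy as np
t=cv2.imread("pics/top0.png");s=cv2.imread("pics/scene0.png")
cv2.imwrite("pics/topc.png",cv2.resize(t[140:300,235:425],None,fx=4,fy=3.75*4/3.75,interpolation=cv2.INTER_CUBIC)[:600])
cv2.imwrite("pics/cylc.png",cv2.resize(s[220:360,200:395],None,fx=4,fy=4,interpolation=cv2.INTER_CUBIC))
E
python3 -c "
import cv2;print(cv2.imread('pics/topc.png').shape,cv2.imread('pics/cylc.png').shape)"
```

```text
(600, 760, 3) (560, 780, 3)
```

View pics/topc.png

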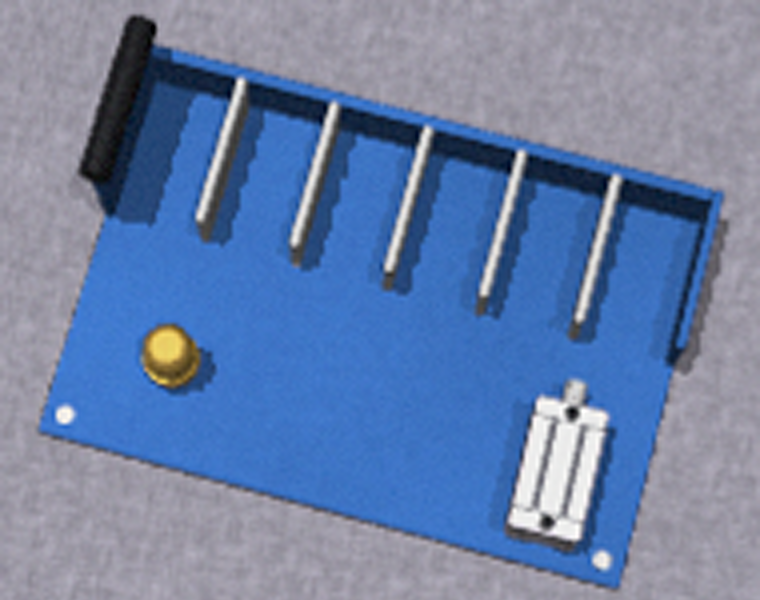

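View pics/cylc.png

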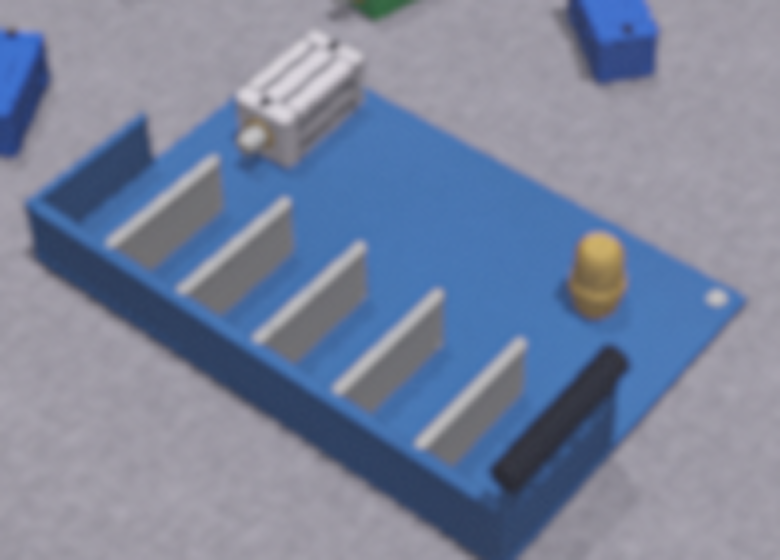

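The crop confirms it: the aluminium cylinder, with its rod toward the rack, is at crop (560,470) near the low end. The silencer is at crop (170,355) and the handle at crop (118,98). Next I'll measure poses with masks.

```bash
cat > meas.py <<'E'
import cv2,numpy as np
from h import *
def cylmask(c,roi):
    im=c["color"].astype(int);x0,y0,x1,y1=roi
    m=((im.min(2)>120)&(im.max(2)-im.min(2)<45)).astype(np.uint8)
    z=np.zeros_like(m);z[y0:y1,x0:x1]=m[y0:y1,x0:x1];return z
E
python3 - <<'E'
from meas import *
top=dict(np.load("top0.npz"));sc=dict(np.load("scene0.npz"))
f=onz(top,[[235+40/4,140+433/4],[235+619/4,140+588/4]],.008)
print("front corners",f,np.linalg.norm(f[0]-f[1]))
im=top["color"].astype(int);hsv=cv2.cvtColor(top["color"],cv2.COLOR_RGB2HSV)
bright=((hsv[:,:,1]<70)&(hsv[:,:,2]>165)).astype(np.uint8)
R=np.zeros_like(bright);poly=np.array([[235+x/4,140+y/4] for x,y in [(170,75),(700,205),(665,350),(110,215)]],np.int32)
cv2.fillPoly(R,[poly],1)
n,l,st,ce=cv2.connectedComponentsWithStats(bright&R)
segs=[]
for i in range(1,n):
    if st[i,4]<20: continue
    ys,xs=np.nonzero(l==i)
    p=onz(top,np.c_[xs,ys],.05);c=p.mean(0);u,s,v=np.linalg.svd(p[:,:2]-c[:2]);d=v[0]*np.sign(v[0][0])
    pr=(p[:,:2]-c[:2])@d
    segs.append((c,d));print(i,st[i,4],c[:2],d,np.degrees(np.arctan2(d[1],d[0])),pr.min(),pr.max())
C=np.array([s[0][:2] for s in segs]);C=C[np.argsort(-C[:,1])];print(np.linalg.norm(np.diff(C,axis=0),axis=1))
# rack y from corners
yd=(f[0]-f[1])[:2];yd/=np.linalg.norm(yd);print("ydir",yd,"yaw corners",np.degrees(np.arctan2(-yd[0],yd[1])))
dd=C[0]-C[-1];print("yaw div",np.degrees(np.arctan2(-dd[0],dd[1])))
m=f.mean(0)[:2];xd=np.array([yd[1],-yd[0]]);print("origin from corners",m+.13*xd, "from dividers",C.mean(0)-.045*xd)
# white dots
white=((hsv[:,:,1]<40)&(hsv[:,:,2]>150)).astype(np.uint8)
# scene dividers
hs=cv2.cvtColor(sc["color"],cv2.COLOR_RGB2HSV)
for (x,y) in [(745,300),(240,95)]:
    print("scene corner",onz(sc,[[200+x/4,220+y/4]],.008))
for nm,a,b in [("d5",(215,157),(110,243)),("d3",(363,243),(255,340)),("d1",(522,342),(420,443))]:
    print(nm,onz(sc,[[200+a[0]/4,220+a[1]/4],[200+b[0]/4,220+b[1]/4]],.05))
E
```

```text
front corners [[ 0.50420663  0.20045999  0.008     ]
 [ 0.46454535 -0.13076707  0.008     ]] 0.333593143615534
1 72 [0.66755913 0.1235076 ] [ 0.99164018 -0.12903391] -7.4137693593905505 -0.038508493353621304 0.039892157098897214
2 74 [0.66149575 0.06986804] [ 0.99218089 -0.12480819] -7.169678952148915 -0.03830854675232115 0.03929385145313604
3 72 [0.65434583 0.01644602] [ 0.99275655 -0.1201434 ] -6.900378655742825 -0.03923323726805963 0.03978041451783063
4 71 [ 0.64725019 -0.03706888] [ 0.99220534 -0.12461362] -7.15844350977858 -0.03860544132650954 0.04077290515695411
5 68 [ 0.64244605 -0.09090131] [ 0.99275257 -0.12017627] -6.9022760149772235 -0.03972672574193602 0.038831472748951275
[0.05398118 0.05389836 0.05398326 0.05404638]
ydir [0.11889118 0.99290729] yaw corners -6.828113761541295
yaw div -6.6804461004472975
origin from corners [0.61345393 0.01939061] from dividers [0.60993856 0.0217204 ]
scene corner [[0.51458118 0.20346048 0.008     ]]
scene corner [[ 0.5245542  -0.13131913  0.008     ]]
d5 [[ 0.60818406 -0.0845391   0.05      ]
 [ 0.69059673 -0.09403778  0.05      ]]
d3 [[0.61979231 0.0226346  0.05      ]
 [0.7050633  0.01208694 0.05      ]]
d1 [[0.63497486 0.12995446 0.05      ]
 [0.71618529 0.11897688 0.05      ]]
```

```bash
cat >> meas.py <<'E'
yaw=np.radians(-6.95);O=np.array([.6135,.0210])
Rw=np.array([[np.cos(yaw),-np.sin(yaw)],[np.sin(yaw),np.cos(yaw)]])
def r2w(x,y,z=None):
    p=O+Rw@np.array([x,y]);return p if z is None else np.array([p[0],p[1],z])
def w2r(p): return (np.atleast_2d(p)[:,:2]-O)@Rw
def cyl(c,roi,zt=.048,thr=175):
    """top face of cylinder: bright & unsaturated; rect in rack coords on plane zt"""
    hsv=cv2.cvtColor(c["color"],cv2.COLOR_RGB2HSV);x0,y0,x1,y1=roi
    m=((hsv[:,:,1]<60)&(hsv[:,:,2]>thr)).astype(np.uint8);z=np.zeros_like(m);z[y0:y1,x0:x1]=m[y0:y1,x0:x1]
    z=cv2.morphologyEx(z,cv2.MORPH_CLOSE,np.ones((5,5)))
    n,l,st,_=cv2.connectedComponentsWithStats(z);i=1+np.argmax(st[1:,4]);k=(l==i).astype(np.uint8)
    k=cv2.morphologyEx(k,cv2.MORPH_OPEN,np.ones((7,7)))
    cs,_=cv2.findContours(k,cv2.RETR_EXTERNAL,cv2.CHAIN_APPROX_NONE);q=max(cs,key=cv2.contourArea)[:,0]
    p=w2r(onz(c,q,zt))*1000
    return cv2.minAreaRect(p.astype(np.float32)),k
E
python3 - <<'E'
from meas import *
top=dict(np.load("top0.npz"));sc=dict(np.load("scene0.npz"))
P=lambda L:[[235+x/4,140+y/4] for x,y in L]
print("cyl corners",w2r(onz(top,P([(540,396),(608,411),(580,543),(508,527)]),.048))*1000)
print("rod tip",w2r(onz(top,P([(577,380)]),.032))*1000)
print(cyl(top,(355,230,395,285))[0])
# scene: crop corners of top face: front-left..., 
S=lambda L:[[200+x/4,220+y/4] for x,y in L]
print("scene cyl",w2r(onz(sc,S([(238,88),(295,115),(362,52),(315,30)]),.048))*1000)
print("rod",w2r(onz(sc,S([(247,135)]),.028))*1000)
print("silencer top",w2r(onz(top,P([(167,340)]),.05))*1000, "base",w2r(onz(sc,S([(597,312)]),.008))*1000)
print("front corners top",w2r(onz(top,P([(40,433),(619,588)]),.008))*1000,"handle",w2r(onz(top,P([(143,18),(92,175)]),.086))*1000)
E
```

```text
cyl corners [[ -45.55102301  -98.96673944]
 [ -43.94140625 -136.46556031]
 [-117.94559051 -139.2202247 ]
 [-119.71482253 -100.05777821]]
rod tip [[ -27.48619551 -116.89661227]]
((-78.62326049804688, -116.97395324707031), (77.36832427978516, 38.38727569580078), 1.5726358890533447)
scene cyl [[ -43.98527245 -135.62389675]
 [ -47.49422628  -94.14967606]
 [-112.99122402  -98.80811117]
 [-110.65646411 -134.01207395]]
rod [[ -32.38912273 -119.76583529]]
silencer top [[-69.21951844 104.67787144]] base [[-62.80637347 110.18881641]]
front corners top [[-130.20551991  164.91650387]
 [-129.49586236 -168.67588491]] handle [[ 92.8374207  162.45704248]
 [ -0.39774675 163.28250036]]
```

```bash
cat >> meas.py <<'E'
from scipy.spatial.transform import Rotation as Ro
def quat(a):  # jaw direction at angle a in the rack frame, tool down
    a=a+yaw;z=np.array([np.cos(a),np.sin(a),0]);y=np.array([0,0,-1.]);x=np.cross(y,z)
    q=Ro.from_matrix(np.c_[x,y,z]).as_quat();return q[[3,0,1,2]]
E
python3 - <<'E'
from meas import *
from cell import arm
s=arm.read_state();q=s["orientation"];print(Ro.from_quat(q[[1,2,3,0]]).as_matrix().round(2))
for a in (0,np.pi,np.pi/2,-np.pi/2):
    print(a,[None if j is None else np.round(j,2) for j in (arm.ik(r2w(*p),quat(a)) for p in [(45,135,.2),(-.081,-.156,.02),(-.081,0,.02),(-.15,.027,.02)] for p in [tuple(v/1000 if abs(v)>1 else v for v in p)])])
E
```

```text
[[-0.94 -0.    0.33]
 [-0.33  0.   -0.94]
 [ 0.   -1.   -0.  ]]
0 [array([ 0.26,  0.55, -0.8 ,  1.35,  0.39,  1.41, -0.66]), array([ 0.57,  0.34, -0.48,  1.95,  0.2 ,  0.9 , -0.13]), array([ 0.49,  0.4 , -0.74,  1.93,  0.33,  0.94, -0.53]), array([ 0.57,  0.32, -0.89,  2.06,  0.32,  0.9 , -0.62])]
3.141592653589793 [array([ 0.41,  0.67, -1.1 ,  1.34,  0.59,  1.48,  2.37]), array([-0.81,  0.62,  1.22,  2.01, -0.69,  1.02, -2.51]), array([ 0.76,  0.55, -1.09,  1.92,  0.58,  1.03,  2.43]), array([ 0.73,  0.4 , -1.09,  2.06,  0.44,  0.94,  2.43])]
1.5707963267948966 [array([ 0.26,  0.55, -0.8 ,  1.35,  0.39,  1.41,  0.91]), array([ 0.68,  0.36, -0.6 ,  1.94,  0.25,  0.91,  1.4 ]), array([ 0.56,  0.43, -0.82,  1.92,  0.38,  0.95,  1.  ]), array([ 0.61,  0.33, -0.94,  2.06,  0.34,  0.91,  0.94])]
-1.5707963267948966 [array([ 0.26,  0.55, -0.82,  1.35,  0.4 ,  1.41, -2.23]), array([ 0.48,  0.32, -0.37,  1.95,  0.15,  0.89, -1.66]), array([ 0.41,  0.38, -0.64,  1.93,  0.28,  0.92, -2.06]), array([ 0.44,  0.28, -0.74,  2.07,  0.24,  0.88, -2.13])]
```

```bash
python3 - <<'E'
from meas import *
from cell import arm
q=quat(0)
arm.set_gripper(0.0)
arm.move_ptp(r2w(.045,.135,.24),q)
arm.move_l(r2w(.045,.135,.068),q,max_speed=.15)   # gap 1, beside the tall end plate
for i,y in enumerate((.108,.054,.0)):
    arm.move_l(r2w(.045,y,.062),q,max_speed=.1)
    h=arm.move_l(r2w(.045,y,.040),q,max_speed=.02,max_force=4)
    s=arm.read_state();print(i+1,h,w2r(s["tool_pos"])*1000,s["tool_pos"][2],s["wrist_force"],s["time_s"])
    arm.sleep(.15); print(arm.read_state()["wrist_force"])
    arm.move_l(r2w(.045,y,.062),q,max_speed=.1)
arm.move_l(r2w(.045,0,.20),q,max_speed=.2)
print(arm.read_state()["time_s"])
E
```

```text
1 True [[ 44.95145991 108.19398964]] 0.05030860696542794 [-0.82917443 -0.56070019  5.5717179 ] 7.1417
[-0.96291203 -1.00242033  6.19167566]
2 True [[45.00507943 54.09659542]] 0.05030147581658467 [-1.03077202 -0.49705133  6.56448222] 8.925
[-0.79660909 -0.4215426   7.44675314]
3 True [[45.01746747  0.10484337]] 0.05030910749929343 [-1.03450848 -0.27298678  6.27115741] 10.7083
[-0.84042011 -1.03576068  6.75952942]
11.975
```

All three dividers were touched at z = 50.3 mm, which matches the expected top edge height. Next is the sideways push, with two fingertips straddling the body's middle.

```bash
python3 - <<'E'
from meas import *
from cell import arm
q=quat(0)
arm.move_ptp(r2w(-.081,-.158,.15),q)
arm.set_gripper(0.4)
print("down hit",arm.move_l(r2w(-.081,-.158,.020),q,max_speed=.1,max_force=8))
h=arm.move_l(r2w(-.081,-.125,.020),q,max_speed=.03,max_force=15)
s=arm.read_state();print(h,w2r(s["tool_pos"])*1000,s["tool_pos"][2],s["wrist_force"],s["time_s"],s["grip_width"])
c=arm.capture("top");np.savez("top1.npz",**c)
cv2.imwrite("pics/top1.png",cv2.resize(c["color"][130:310,235:465,::-1],None,fx=3,fy=3,interpolation=cv2.INTER_CUBIC))
E
```

```text
down hit False
False [[ -81.01116168 -124.81796863]] 0.019965903610367566 [-0.8005445  -0.12653219 -0.70343244] 16.3833 0.4051976911468291
```

View pics/top1.png

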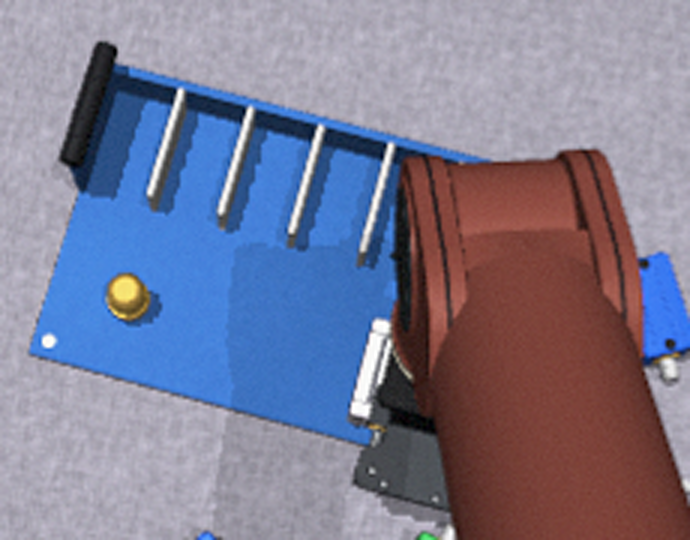

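The picture shows the cylinder's left strip at crop (370,370), with the rest hidden by the arm. I'll continue and use its left edge to check.

```bash
python3 - <<'E'
from meas import *
from cell import arm
c=dict(np.load("top1.npz"))
print(w2r(onz(c,[[235+375/3,130+320/3],[235+350/3,130+418/3]],.048))*1000)
q=quat(0)
h=arm.move_l(r2w(-.081,-.030,.020),q,max_speed=.04,max_force=15)
s=arm.read_state();print(h,w2r(s["tool_pos"])*1000,s["wrist_force"],s["time_s"])
c=arm.capture("top");np.savez("top2.npz",**c);d=arm.capture("scene");np.savez("scene2.npz",**d)
cv2.imwrite("pics/top2.png",cv2.resize(c["color"][130:310,235:465,::-1],None,fx=3,fy=3,interpolation=cv2.INTER_CUBIC))
cv2.imwrite("pics/scene2.png",cv2.resize(d["color"][200:370,190:400,::-1],None,fx=3.5,fy=3.5,interpolation=cv2.INTER_CUBIC))
E
```

```text
[[ -46.22702285  -76.76705545]
 [-120.4800001   -77.43468949]]
False [[-81.02388534 -30.08326476]] [-0.55724901 -1.60938471  0.11711273] 18.9583
```

View pics/top2.png

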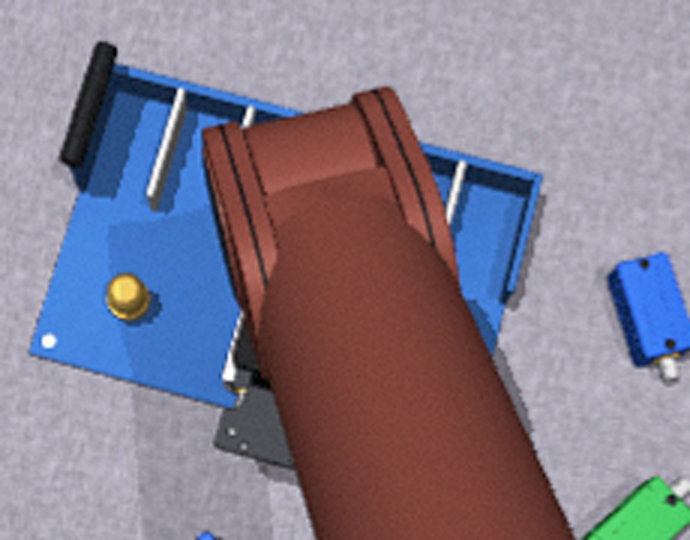

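View pics/scene2.png

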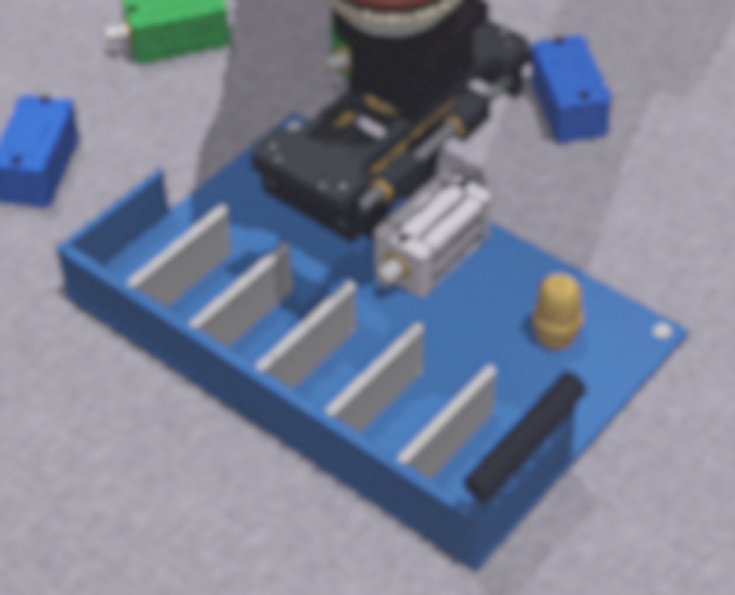

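The scene view shows the cylinder upright and square to the rack, with its rod at crop (388,270) clear of the noses.

```bash
python3 - <<'E'
from meas import *
from cell import arm
c=dict(np.load("scene2.npz"));S=lambda L:[[190+x/3.5,200+y/3.5] for x,y in L]
print("rod",w2r(onz(c,S([(382,272)]),.028))*1000,"top front corners, rear-left",w2r(onz(c,S([(377,228),(433,245),(490,192)]),.048))*1000)
q=quat(0)
h=arm.move_l(r2w(-.081,-.002,.020),q,max_speed=.025,max_force=15)
s=arm.read_state();print(h,w2r(s["tool_pos"])*1000,s["wrist_force"],s["time_s"])
arm.move_l(r2w(-.081,-.025,.020),q,max_speed=.06)
arm.move_l(r2w(-.081,-.025,.15),q,max_speed=.15)
arm.set_gripper(0)
arm.move_ptp(r2w(-.081,-.20,.20),q)
c=arm.capture("top");np.savez("top3.npz",**c);print(cyl(c,(285,195,345,275))[0])
cv2.imwrite("pics/top3.png",cv2.resize(c["color"][140:290,235:425,::-1],None,fx=4,fy=4,interpolation=cv2.INTER_CUBIC))
print(arm.read_state()["time_s"])
E
```

```text
rod [[-27.53033381  -2.38795404]] top front corners, rear-left [[ -40.93325244  -16.99409109]
 [ -51.21894532   20.2941602 ]
 [-111.60656451   19.97571766]]
False [[-80.89674503  -1.88901844]] [ 0.1521119   0.29988921 -0.02115649] 20.325
((-77.99552154541016, 28.777362823486328), (39.10706329345703, 77.83084106445312), 89.84285736083984)
23.55
```

View pics/top3.png

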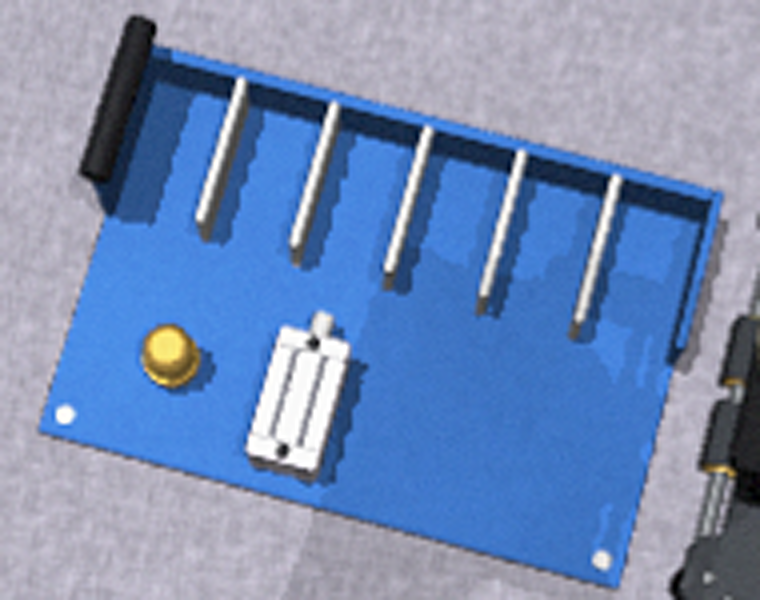

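The cylinder now stands in front of the third gap (crop (300,400)) at y≈28.8 against a measured gap centre of about 27.4, with no yaw. Next is the push in from the rear with shut fingers.

```bash
python3 - <<'E'
from meas import *
from cell import arm
q=quat(np.pi/2)
arm.move_ptp(r2w(-.148,.028,.15),q)
print(arm.move_l(r2w(-.148,.028,.020),q,max_speed=.1,max_force=8))
def st(h):
    s=arm.read_state();print(h,w2r(s["tool_pos"])*1000,s["wrist_force"],s["time_s"])
st(arm.move_l(r2w(-.065,.028,.020),q,max_speed=.04,max_force=12))
c=arm.capture("scene")
cv2.imwrite("pics/scene4.png",cv2.resize(c["color"][200:370,190:400,::-1],None,fx=3.5,fy=3.5,interpolation=cv2.INTER_CUBIC))
E
```

```text
False
False [[-65.02048154  27.99916922]] [-0.93105721  0.11712007 -1.75819014] 28.25
```

View pics/scene4.png

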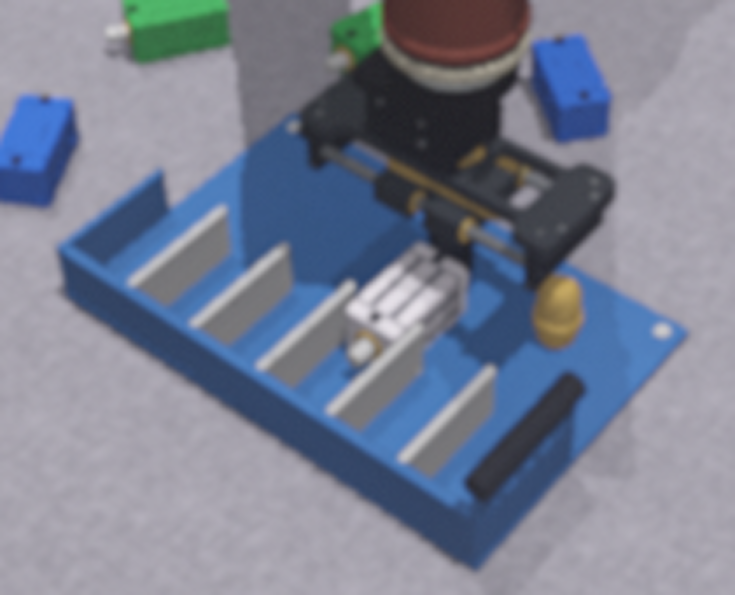

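The picture shows the rod and the front of the body entering between dividers 3 and 2 at crop (360,340), lying flat. I'll continue until the rod meets the wall.

```bash
python3 - <<'E'
from meas import *
from cell import arm
q=quat(np.pi/2)
def st(h):
    s=arm.read_state();print(h,w2r(s["tool_pos"])*1000,s["wrist_force"],s["time_s"]);return s
h=arm.move_l(r2w(-.025,.028,.020),q,max_speed=.04,max_force=15);st(h)
if not h:
    h=arm.move_l(r2w(.002,.028,.020),q,max_speed=.015,max_force=8);st(h)
s=arm.read_state();x,y=w2r(s["tool_pos"])[0]
arm.move_l(r2w(x-.05,y,.020),q,max_speed=.08)
arm.move_l(r2w(x-.05,y,.18),q,max_speed=.15)
arm.move_ptp(r2w(-.081,-.22,.22),quat(0))
c=arm.capture("top");d=arm.capture("scene");np.savez("top5.npz",**c);np.savez("scene5.npz",**d)
cv2.imwrite("pics/top5.png",cv2.resize(c["color"][140:290,235:425,::-1],None,fx=4,fy=4,interpolation=cv2.INTER_CUBIC))
cv2.imwrite("pics/scene5.png",cv2.resize(d["color"][200:370,190:400,::-1],None,fx=3.5,fy=3.5,interpolation=cv2.INTER_CUBIC))
print(arm.read_state()["time_s"])
E
```

```text
False [[-24.82781058  27.94731487]] [-0.89403295  0.85078494 -0.71568223] 29.45
True [[-14.38070519  27.93518094]] [ 0.62434964  0.20589256 -0.20058453] 30.375
33.45
```

View pics/top5.png

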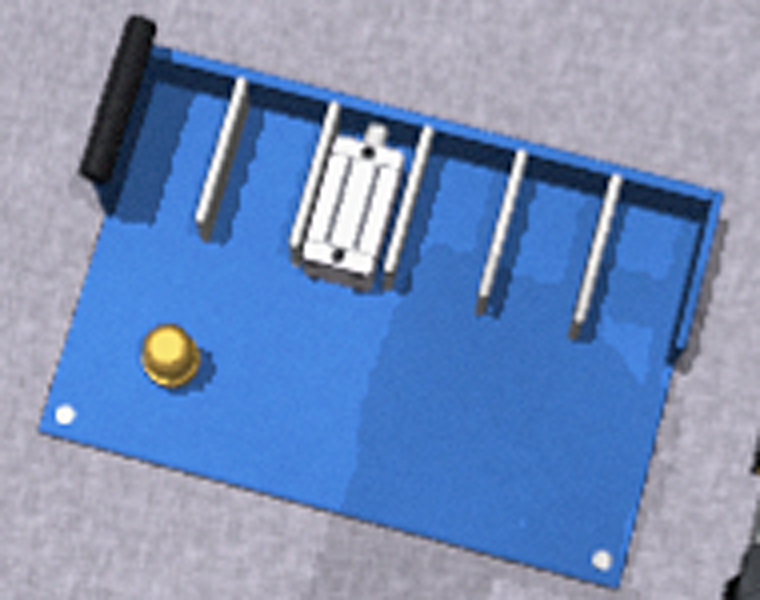

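View pics/scene5.png

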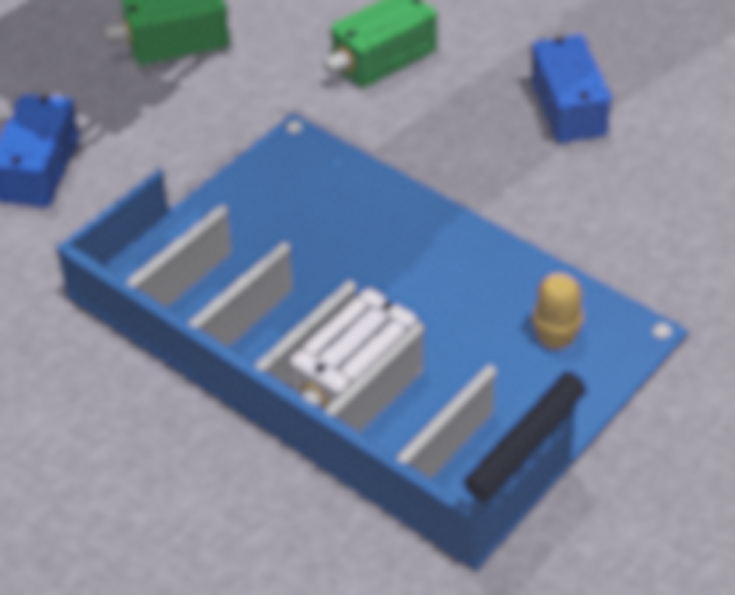

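```bash
python3 - <<'E'
from meas import *
c=dict(np.load("top5.npz"));d=dict(np.load("scene5.npz"))
P=lambda L:[[235+x/4,140+y/4] for x,y in L];S=lambda L:[[190+x/3.5,200+y/3.5] for x,y in L]
print("rear/front top corners",w2r(onz(c,P([(303,262),(372,278),(404,152),(336,136)]),.048))*1000)
print("nose tops",w2r(onz(c,P([(294,250),(388,276)]),.05))*1000)
print("scene rear corners",w2r(onz(d,S([(372,288),(422,318)]),.048))*1000)
print("rod top",w2r(onz(c,P([(380,124)]),.034))*1000)
E
python3 - <<'E'
import sys;sys.path.insert(0,'.')
from meas import *
from cell import arm
q=quat(np.pi/2)
arm.move_ptp(r2w(-.07,.027,.18),q)
arm.move_l(r2w(-.07,.027,.022),q,max_speed=.12)
arm.move_l(r2w(-.022,.027,.022),q,max_speed=.06)
h=arm.move_l(r2w(.0,.027,.022),q,max_speed=.012,max_force=18)
s=arm.read_state();print(h,w2r(s["tool_pos"])*1000,s["wrist_force"],s["time_s"])
x,y=w2r(s["tool_pos"])[0]
arm.move_l(r2w(x-.05,y,.022),q,max_speed=.08)
arm.move_l(r2w(x-.05,y,.18),q,max_speed=.15)
arm.move_ptp(r2w(-.081,-.22,.22),quat(0))
c=arm.capture("top")
cv2.imwrite("pics/top6.png",cv2.resize(c["color"][140:290,235:425,::-1],None,fx=4,fy=4,interpolation=cv2.INTER_CUBIC))
cv2.imwrite("pics/top6f.png",c["color"][:,:,::-1])
print(arm.read_state()["time_s"])
E
```

```text
rear/front top corners [[-6.55597559 45.32358051]
 [-5.38169783  6.29955852]
 [69.60905445  8.19808284]
 [68.70264336 47.21508562]]
nose tops [[-1.81121647 51.73250443]
 [-2.53935253 -2.00382065]]
scene rear corners [[ 0.7308022  13.40393932]
 [ 0.86384866 52.78154648]]
rod top [[87.09947918 26.60296125]]
True [[-14.43684303  27.00038859]] [-0.29701881 -0.33045727  0.2427899 ] 37.8417
40.85
```

View pics/top6.png

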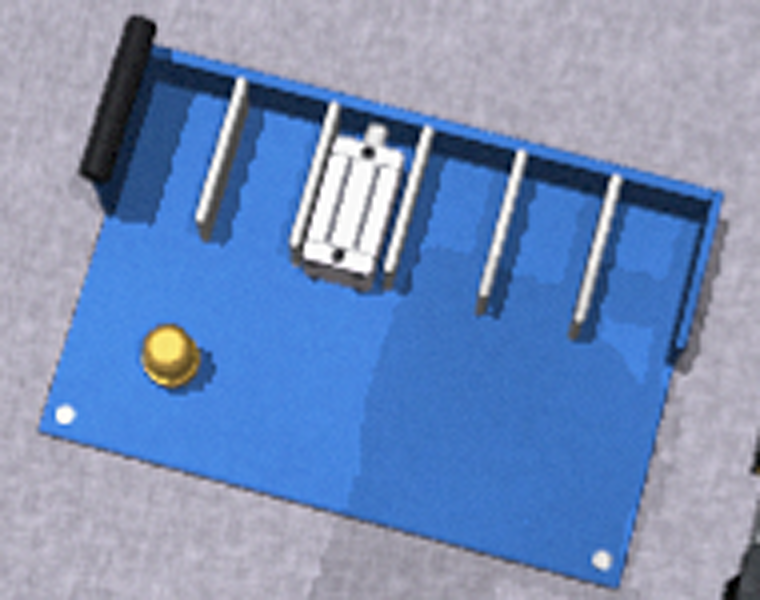

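View pics/top6f.png

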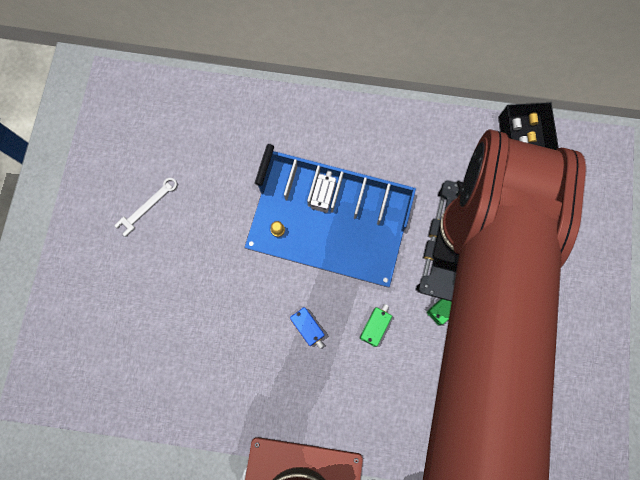

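The firmer 18 N push stopped at the same place (-14.4 mm), so the rod is against the back wall. The rear top edge is about 3–5 mm ahead of the nose line, where about 4 mm is expected. The cylinder sits at crop (350,205) between dividers 2 and 3. The silencer (277,228) and wrench (147,206) haven't moved. The bottle is behind the arm in this view.

```bash
python3 - <<'E'
from cell import arm
import cv2
d=arm.capture("scene");print(cv2.absdiff(d["color"][165:225,120:170],__import__("numpy").load("scene0.npz")["color"][165:225,120:170]).mean())
arm.sleep(.3);arm.finish_job();print(arm.read_state()["time_s"])
E
```

```text
5.267888888888889
the job is handed in; nothing more can be done
the job is handed in; nothing more can be done
```

```bash
python3 - <<'E'
import numpy as np,cv2
a=np.load("scene0.npz")["color"];b=np.load("scene5.npz")["color"]
cv2.imwrite("pics/bot.png",cv2.resize(np.hstack([a[160:235,110:190],b[160:235,110:190]])[:,:,::-1],None,fx=4,fy=4))
E
```

```text
(no output)
```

View pics/bot.png

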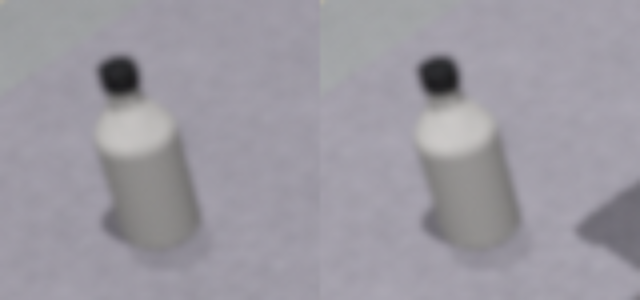

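The cylinder is home in the third gap from the tall end, rod against the back wall, and the job was handed in at about 41 s of the 67 s allowed.

- **Counting:** starting beside the tall end plate on the robot's left, the shut fingers tapped the tops of dividers 1, 2 and 3 in turn. Each contact came at z = 50.3 mm with about 6 N.
- **Moving the cylinder:** I slid it along the sill with two fingertips on its side, then pushed it in from the rear with the fingers shut. It was never gripped or lifted.
- **Last checks:** two pushes, at 8 N and then 18 N, stopped at the same place, so the rod is on the wall. In the top picture both ends are within about 2 mm of the gap's centre line. The rear face is about 3–5 mm in front of the noses.
- **Disagreement:** the scene camera put the rear face about 6 mm further in, and about 7 mm further toward divider 2. I read those corners by eye from a blurred crop, so I relied on the top view and the contact stops.
- **Other objects:** the silencer and wrench look unmoved in the final top picture. The bottle was hidden by the arm there, and an automatic picture comparison just before hand-in showed a small difference in its area. The scene picture from before the 18 N push shows it unmoved, with only the arm's shadow nearby.

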